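# Close and pin the medicine box before the clinic is sprayed

### The job

The clinic is about to be fumigated. Slide the lid of the wooden medicine box fully shut, so that the hole in the lid's steel tongue lies over the hole in the box's bracket, then take the long pin with the tall straight round head from the rack and lower it through both holes until its collar rests on the tongue. Leave it standing there, released; the two short pins in the rack do not belong to this box.

Things in the scene. Friction and masses are not known exactly. Their poses are not given: they have to be found in the camera images.
- lid (a joint): Opening of the medicine box's sliding lid, m: 0 = fully shut at its stop, holes in line; 0.13 = end of travel; starts 0.06 to 0.12. Slides level, about 2 N friction, stays put. Box: dark wood, 150 x 220 mm, 100 high, fixed. Lid: wooden slab 148 x 220 mm, top 110 mm above the desk; at its closing end a flush steel tongue 64 mm wide, 8 thick, with a 31 mm round hole.
- lid_grip (a point): Centre of the upright dark wooden grip bar in the middle of the lid, moving with it. Bar: 16 mm thick along the slide direction, 80 mm long across it, 40 mm high, standing on the lid (110 to 150 mm above the desk; this point at 130). Its y axis points the opening way: the lid shuts along -y. Over 90 mm of bare lid on both sides of the bar.
- bracket_hole (a point): Point on the vertical axis of the 31 mm hole in the fixed steel bracket at the box's closing end, at the height of the tongue's top (110 mm above the desk). Bracket plate: 92 to 100 mm high; the lid's tongue slides in over it, at 102 to 110 mm; empty below. y axis = opening direction; with the lid shut its grip point is 145 mm from this axis along +y.
- pin_head (a point): Head centre of the right pin: steel, 0.2 kg, loose, upright (z up) in any of 3 holes (26 mm wide, 100 apart in a row) of an open steel rack 75 mm high. Head: plain cylinder 30 mm across, 44 tall; below it a collar 48 across, 6 thick, then a shank 14 across, 55 long (tip 83 below this point). Seated: 28 mm above the tongue. The other 2 pins: 16 mm shanks; low ball or square heads.
Things that resemble listed ones, but are neither listed nor needed, are in the scene too. Leave any pink or purple look-alike of the part that bears pin_head alone.

How it is judged:
By the outcome, as a careful person would: the job done as asked, in the order asked, and still so for the second after the job is handed in, with the robot touching nothing.
It also fails if it takes over 51 s, if anything falls off the work surface, if the arm or the gripper's body presses on something with over 40 N, if the wrist force passes 120 N, or if a joint passes its speed limit or range.

### The arm

A 7-joint arm with a two-finger parallel gripper is mounted at the origin on the work surface. World frame = base frame: x ahead of the robot, y to its left, z up, the work surface at z = 0. Lengths are in m, angles in rad, forces in N, time in s.
With the tool pointing down it reaches from about 0.425 to 0.925 m from the base axis. Payload 6.8 kg.
Tool frame: the origin (TCP) lies at the very end of the fingers, on their centre line; the grasp point (between the pads) lies 19 mm behind it (tcp_to_grasp is the distance from the TCP to the grasp point, in m); z points along the fingers, y is the direction in which the jaws open and shut (so a half turn about z gives the same grasp; the last joint's range is limited). The gripper opens to 85 mm and grips with 20 to 120 N. Pads are 22 mm wide; open, the fingers measure 114 mm over their backs; the gripper's body (76 mm by 85 mm) begins 54 mm behind the grasp point. The pads swing forward as they close: fully open they stand 13 mm farther back than shut.
Start: joints at [-1.281, 0.477, 0.022, 1.555, -0.011, 1.109, -0.083], TCP at [0.261, 0.622, 0.231] pointing down, gripper open.
Joint ranges: [-2.96, 2.96], [-0.34, 2.1], [-1.41, 1.46], [0.24, 2.44], [-1.37, 4.51], [0.17, 1.92], [-2.96, 2.96]. Speed limits (rad/s): [2.39, 2.39, 3.14, 3.14, 3.14, 3.14, 3.14].

### API

Orientations are given as a unit quaternion [w, x, y, z].
In Python, from station import * gives the robot as it stands.
- The arm moves only by the tool apply_moves, never from a script. Its argument "increments" is one flat list of numbers, 5 for each row, row after row: the finger opening in mm, from 0 to 85.4, then the shift along the tool's x, y, z in mm, then the turn about the tool's z in degrees. In form: [claw, tx, ty, tz, roll, claw, tx, ty, tz, roll, ...]. A call has 1 to 12 rows; each row shifts and turns the pose as measured when the row begins, along the tool's axes as they then stand; what a row does not reach is not made up. A row lasts 1/8 s, in which the tool goes at most 62.5 mm and 10.7 degrees, less where a joint would pass 70% of its speed; a pose out of reach is approached as far as the arm can. A call with a gripper value outside its range is refused whole. The fingers move at their own pace and stop on an object; "squeeze" is the grip in N (left out, the last holds). Time passes only in rows, so rows that do not move let the fingers close. It gives the time, the measured TCP pose, the force and the opening at its end, in the units of the state.
- get_obs(): the state, without advancing time (a new reading comes with each control period).
- read_camera(name): name is "scene" or "top" or "wrist"; returns (picture, depth): 480x640x3 uint8, blue, green, red; 480x640 float32, m along the optical axis (not along the pixel's ray), 0 where there is no reading.
- get_calibration(name): a dict with "mtx" (3x3 intrinsics, pixels), "camera_from_world" (4x4, takes a point from world to camera coordinates); the wrist camera has in their place "T_tool_cam" (4x4, takes a point from camera to tool coordinates, whose origin is the TCP and whose axes are the flange's). Camera axes: x right, y down, z forward; pixel columns grow to the right and rows downward; lengths in m; the calibration is good to about 2 mm. The wrist camera is an equidistant fisheye: a pixel r from the principal point sees the ray r / f radians off the axis. A picture is of the moment at which its call begins: read the wrist's pose just before it. get_calibration takes no time and is no camera call.
- hand_in(): hands the job in, once; it reports no verdict.
Trained networks look in the newest picture that a camera, given by its name, has taken for a name from the list of things; names that differ only in an ending like _2 or _b are one class to them, and where a whole thing is asked for, a point or a joint stands for the part that bears it (a point fixed in the world has none). Each returns a list of dicts, best first, with "p" (0 to 1); they miss things now and then, are a little off and sometimes report something else, mostly with a low value. They report only what shows in the picture. A call takes as long as a camera call. They do not tell look-alikes from the thing itself.
- outline_of(camera, thing): "pixels" (480x640 bool, what is visible of it) and "extent" ([centre column, centre row, width, height] in pixels, round what is visible of it).
The state is a dict: "t": time; "q": joint angles; "joint_vel": joint speeds; "joint_torque": joint torques, N m; "eef_pos": TCP position; "tool_rot": TCP orientation; "contact_force": force on the tool from outside, world axes, zero at the start; "torque": the same for the moment, N m; "gripper_width": opening from 0.0 (shut) to 1.0 (fully open).
Only numpy, scipy, OpenCV 4.12 (cv2) and the standard library are available. Lean on these libraries where they do the work, as an engineer would, in place of code of your own. Each camera call takes 0.05 s, during which the arm holds its last target.

## Working session

There is one attempt and no reset: what is moved stays moved. The work goes in short steps, Python scripts to look and compute and a tool call to move; the robot and the scene stay as the last step left them, time stands still between calls to the robot, and variables do not carry over. Pictures are saved under pics/ and viewed, and the job is handed in when it is done.

Besides the shell and the picture viewer there is one more tool, called after ">>>" by a JSON object that holds its "fn" and its "kwargs". apply_moves: Moves the arm, as the interface text tells. Its arguments: {"type":"object","properties":{"increments":{"type":"array"},"squeeze":{"type":"number"}},"required":["increments"]}

```bash
ls; mkdir -p pics; python3 - <<'E'
from station import *
import cv2, numpy as np
o=get_obs(); print({k:np.round(v,3) for k,v in o.items()})
for c in ("scene","top","wrist"):
    im,d=read_camera(c); cv2.imwrite(f"pics/{c}0.png",im); np.save(f"pics/{c}0_d.npy",d)
    k=get_calibration(c); print(c,{a:np.round(b,4).tolist() for a,b in k.items() if hasattr(b,'__len__')})
E
```

```text
pics
{'t': np.float64(0.0), 'q': array([-1.281,  0.478,  0.022,  1.556, -0.011,  1.109, -0.083]), 'joint_vel': array([ 0.001,  0.001, -0.   ,  0.002,  0.   ,  0.001, -0.001]), 'joint_torque': array([-1.0000e-03, -5.9645e+01,  1.6080e+00, -2.8119e+01,  1.3000e-02,
        1.0000e-02,  0.0000e+00]), 'eef_pos': array([0.261, 0.622, 0.23 ]), 'tool_rot': array([-0.   ,  0.198,  0.98 , -0.001]), 'contact_force': array([-0.402,  0.083,  0.109]), 'torque': array([ 0.001,  0.038, -0.024]), 'gripper_width': np.float64(0.998)}
scene {'mtx': [[475.9881, 0.0, 329.0854], [0.0, 475.9881, 238.5778], [0.0, 0.0, 1.0]], 'camera_from_world': [[-0.1393, 0.9902, -0.0045, 0.1266], [0.6619, 0.0898, -0.7442, -0.2459], [-0.7366, -0.1066, -0.6679, 1.2017], [0.0, 0.0, 0.0, 1.0]]}
top {'mtx': [[480.0477, 0.0, 323.0353], [0.0, 480.0477, 234.7553], [0.0, 0.0, 1.0]], 'camera_from_world': [[0.0192, -0.9997, 0.0143, -0.0826], [-0.9943, -0.0206, -0.1049, 0.5398], [0.1051, -0.0122, -0.9944, 0.9672], [0.0, 0.0, 0.0, 1.0]]}
wrist {'mtx': [[371.6483, 0.0, 323.2886], [0.0, 371.6483, 235.0412], [0.0, 0.0, 1.0]], 'T_tool_cam': [[0.0, -0.9577, -0.2876, 0.0738], [1.0, 0.0, 0.0001, -0.0001], [-0.0001, -0.2876, 0.9577, -0.1436], [0.0, 0.0, 0.0, 1.0]]}
```

View pics/scene0.png

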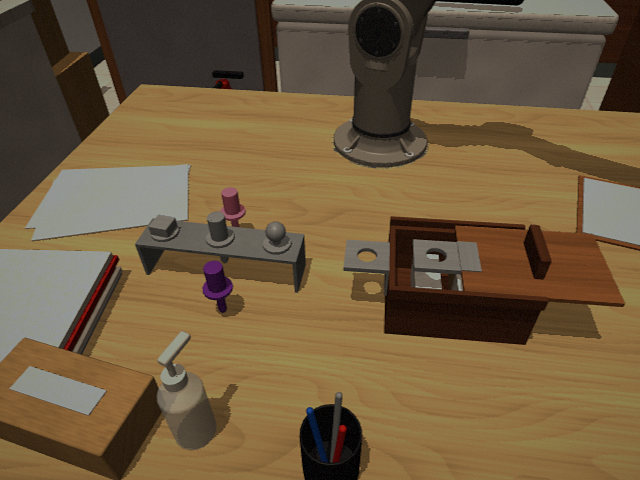

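View pics/top0.png

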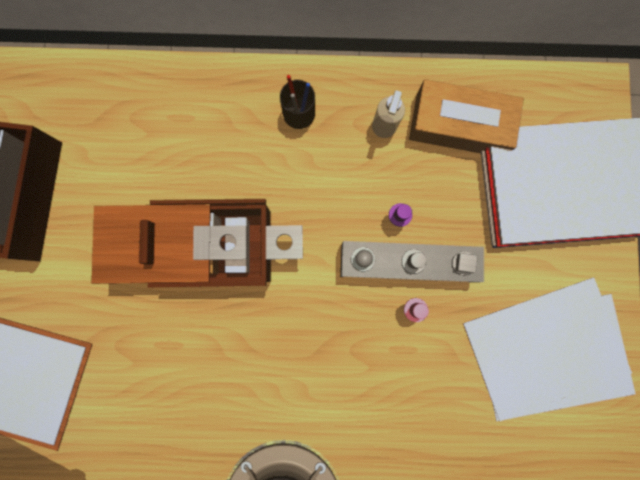

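View pics/wrist0.png

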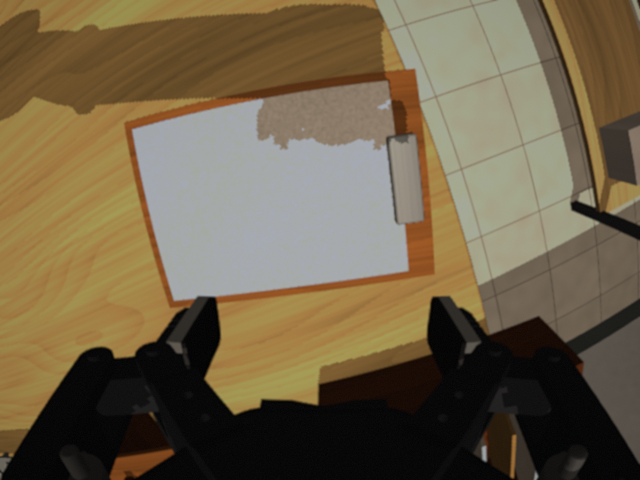

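The scene picture shows the box with its lid partly open: grip bar at about (537,252), bracket hole at (367,255). The rack is at about (220,245). Possible confusions for the wanted pin:

| Candidate | Scene pixel | Top pixel |
|---|---|---|
| Square head, in rack | (163,226) | (466,262) |
| Grey straight cylinder, in rack | (217,226) | (414,261) |
| Ball head, in rack | (276,234) | (364,259) |
| Pink look-alike | (231,203) | (416,310) |
| Purple look-alike | (214,277) | (401,215) |

I choose the grey cylinder in the middle hole. Next I'll measure it and check it in a close crop.

```bash
cat > h.py <<'E'
from station import *
import cv2, numpy as np
from scipy.spatial.transform import Rotation as R
def cal(c):
    k=get_calibration(c); return np.array(k["mtx"]),np.array(k["camera_from_world"])
def proj(c,P):
    K,T=cal(c); p=np.atleast_2d(P)@T[:3,:3].T+T[:3,3]; p=p@K.T; return p[:,:2]/p[:,2:]
def back(c,u,v,d):
    K,T=cal(c); r=np.linalg.inv(K)@np.stack([np.ravel(u),np.ravel(v),np.ones(np.size(u))])*np.ravel(d)
    return (T[:3,:3].T@(r-T[:3,3:])).T
def onplane(c,uv,z):
    K,T=cal(c); C=-T[:3,:3].T@T[:3,3]; r=T[:3,:3].T@np.linalg.inv(K)@[uv[0],uv[1],1]
    return C+r*(z-C[2])/r[2]
def tri(u1,u2):
    P=[cal(c)[0]@cal(c)[1][:3] for c in("scene","top")]
    X=cv2.triangulatePoints(P[0],P[1],np.float64(u1).reshape(2,1),np.float64(u2).reshape(2,1)); X=(X[:3]/X[3]).ravel()
    return X,[np.round(proj(c,X)[0]-u,1) for c,u in(("scene",u1),("top",u2))]
def pose():
    o=get_obs(); w,x,y,z=o["tool_rot"]; return np.array(o["eef_pos"]),R.from_quat([x,y,z,w]).as_matrix(),o
E
python3 - <<'E'
from h import *
D={c:np.load(f"pics/{c}0_d.npy") for c in("scene","top")}
out={}
for c in("scene","top"):
    for t in("lid","lid_grip","pin_head"):
        for r in outline_of(c,t)[:5]:
            m=r["pixels"]; v,u=np.nonzero(m); d=D[c][v,u]; ok=d>0
            W=back(c,u[ok],v[ok],d[ok])
            print(c,t,round(r["p"],2),np.round(r["extent"],1),m.sum(), "med",np.round(np.median(W,0),3),"zmax",np.round(np.percentile(W[:,2],[5,50,95]),3))
            np.save(f"pics/m_{c}_{t}_{len(out)}.npy",m); out[len(out)]=1
im=cv2.imread("pics/scene0.png")[180:330,120:320]; a=cv2.resize(im,None,fx=3,fy=3,interpolation=cv2.INTER_CUBIC)
cv2.imwrite("pics/crop1.png",a)
im=cv2.imread("pics/top0.png")[185:335,80:290]; cv2.imwrite("pics/crop2.png",cv2.resize(im,None,fx=3.5,fy=3.5,interpolation=cv2.INTER_CUBIC))
E
```

```text
scene lid 0.87 [519.  267.4 215.4  85.7] 11536 med [0.524 0.248 0.11 ] zmax [0.108 0.11  0.137]
scene lid_grip 0.7 [520.1 265.4 208.8  82.9] 11742 med [0.524 0.249 0.11 ] zmax [0.108 0.11  0.137]
scene pin_head 0.83 [217.1 287.6  27.2  52.9] 976 med [ 0.592 -0.22   0.072] zmax [0.02  0.072 0.105]
scene pin_head 0.75 [219.9 237.9  29.4  48.7] 764 med [ 0.499 -0.243  0.095] zmax [0.074 0.095 0.125]
scene pin_head 0.55 [233.4 207.   21.5  40.8] 725 med [ 0.402 -0.252  0.072] zmax [0.    0.072 0.105]
top lid 0.85 [168.3 242.9 157.3  83.1] 10322 med [0.511 0.241 0.11 ] zmax [0.107 0.11  0.13 ]
top lid_grip 0.69 [169.  243.2 159.   82.3] 10099 med [0.511 0.242 0.11 ] zmax [0.107 0.11  0.131]
top pin_head 0.93 [416.6 309.9  26.6  20.8] 429 med [ 0.394 -0.253  0.086] zmax [0.058 0.086 0.106]
top pin_head 0.78 [415.4 260.6  25.1  25.9] 508 med [ 0.488 -0.246  0.084] zmax [0.074 0.084 0.126]
top pin_head 0.78 [400.6 215.6  22.   21.9] 440 med [ 0.579 -0.222  0.078] zmax [0.058 0.078 0.106]
```

View pics/crop1.png

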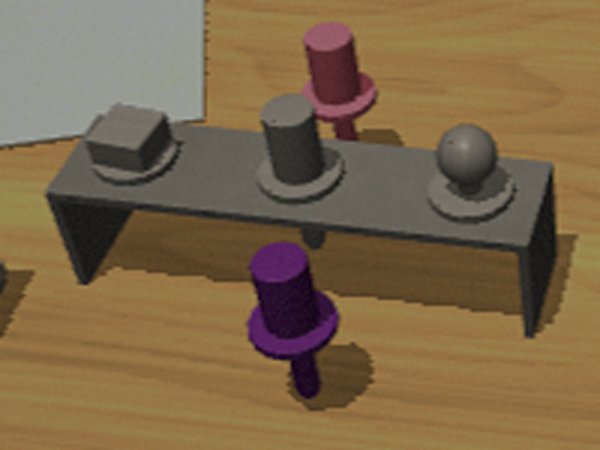

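View pics/crop2.png

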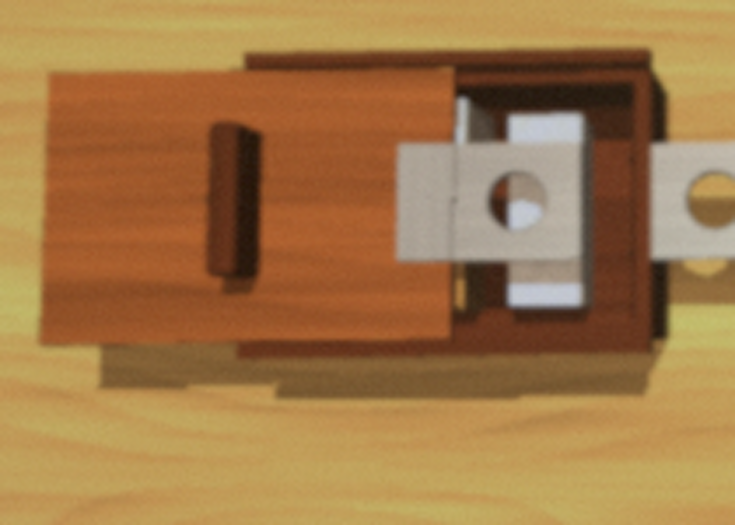

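The close crops confirm it: the grey straight cylinder with a collar stands in the middle rack hole (crop at 293,140). The pink and purple look-alikes stand on the desk in front of and behind it. The box crop shows the lid open with its tongue hole at about (517,200) and the bracket hole at about (715,200). Now I'll measure precisely.

```bash
cat > m.py <<'E'
from h import *
def cloud(c,d,im,box):
    u0,v0,u1,v1=box; v,u=np.mgrid[v0:v1,u0:u1]; u=u.ravel();v=v.ravel(); dd=d[v,u]; ok=dd>0
    return back(c,u[ok],v[ok],dd[ok]),u[ok],v[ok]
E
python3 - <<'E'
from m import *
B={"scene":dict(bar=(515,215,560,285),pin=(200,205,240,250),pp=(195,255,235,300),pk=(215,180,250,220),brk=(335,230,395,280),sq=(140,205,185,245),ball=(258,215,295,255)),
   "top":dict(bar=(125,210,170,275),pin=(395,242,435,282),pp=(385,198,418,232),pk=(400,295,432,325),brk=(262,215,310,275),sq=(448,245,482,280),ball=(345,240,382,280))}
rng=dict(bar=(.143,.16),pin=(.12,.13),pp=(.1,.11),pk=(.1,.11),brk=(.094,.105),sq=(.09,.13),ball=(.1,.13))
for c in B:
    d=np.load(f"pics/{c}0_d.npy")
    for n,b in B[c].items():
        W,u,v=cloud(c,d,None,b); m=(W[:,2]>rng[n][0])&(W[:,2]<rng[n][1]); Q=W[m]
        if len(Q)<5: print(c,n,len(Q));continue
        rect=cv2.minAreaRect((Q[:,:2]*1000).astype(np.float32))
        print(c,n,len(Q),"mean",np.round(Q.mean(0),4),"rect mm",np.round(rect[0],1),np.round(rect[1],1),round(rect[2],1),"z98",np.round(np.percentile(W[:,2],99),4))
# hole by image
for c,b in (("scene",(335,230,395,280)),("top",(262,215,310,275))):
    d=np.load(f"pics/{c}0_d.npy"); W,u,v=cloud(c,d,None,b); m=np.zeros((480,640),np.uint8)
    g=(W[:,2]>.094)&(W[:,2]<.106); m[v[g],u[g]]=255
    cn,h=cv2.findContours(m,cv2.RETR_CCOMP,cv2.CHAIN_APPROX_NONE)
    for k,q in enumerate(cn):
        if h[0][k][3]>=0 and len(q)>15:
            (x,y),ax,an=cv2.fitEllipse(q); print(c,"hole px",x,y,ax, onplane(c,(x,y),.1), np.median(W[g][:,2]))
E
```

```text
scene bar 478 mean [0.516  0.2562 0.1488] rect mm [512.1 257.5] [80. 17.] 2.5 z98 0.1508
scene pin 190 mean [ 0.4915 -0.2463  0.124 ] rect mm [ 489.6 -246.5] [27.7 30.2] 85.0 z98 0.1255
scene pp 241 mean [ 0.5862 -0.2233  0.104 ] rect mm [ 585.4 -223.6] [29.6 28.4] 4.9 z98 0.1056
scene pk 147 mean [ 0.3966 -0.2548  0.1043] rect mm [ 395.5 -255.4] [28.1 29.3] 56.9 z98 0.1252
scene brk 1457 mean [0.5217 0.0136 0.0994] rect mm [514.5   9.8] [113.8  77.5] 2.2 z98 0.1015
scene sq 378 mean [ 0.4913 -0.3447  0.0986] rect mm [ 487.8 -346.9] [35.9 36.1] 81.4 z98 0.1018
scene ball 308 mean [ 0.499  -0.1452  0.1132] rect mm [ 494.8 -145.5] [29.7 30. ] 63.5 z98 0.1213
top bar 408 mean [0.5098 0.2536 0.1488] rect mm [509.9 254.2] [78.3 17.5] 2.3 z98 0.1516
top pin 195 mean [ 0.4882 -0.2498  0.1242] rect mm [ 488.  -249.9] [29.1 27.5] 40.4 z98 0.1264
top pp 183 mean [ 0.5828 -0.2267  0.1043] rect mm [ 583.  -226.6] [27.8 27.7] 1.8 z98 0.1071
top pk 197 mean [ 0.3931 -0.2585  0.1042] rect mm [ 393.3 -258.9] [28.4 29. ] 39.4 z98 0.1077
top brk 1311 mean [0.5177 0.0117 0.0994] rect mm [514.2   7.6] [114.   77.5] 1.6 z98 0.1028
top sq 333 mean [ 0.486  -0.3487  0.0999] rect mm [ 486.2 -349.6] [34.2 34.5] 80.4 z98 0.1034
top ball 244 mean [ 0.4899 -0.1493  0.1158] rect mm [ 490.2 -149.5] [32.2 32. ] 44.2 z98 0.1216
scene hole px 367.06787109375 255.5667266845703 (12.563347816467285, 19.196123123168945) [0.52351608 0.00660587 0.1       ] 0.09957223664607648
top hole px 284.37152099609375 241.6247100830078 (16.541725158691406, 17.020877838134766) [0.5190084  0.00308198 0.1       ] 0.09948043822820843
```

```bash
cat > go.py <<'E'
from h import *
def plan(target,yaw=None):
    p,M,o=pose(); d=M.T@(np.array(target)-p)*1000
    a=np.degrees(np.arctan2(M[1,1],M[0,1])); r=None
    if yaw is not None:
        r=-((yaw-a+90)%180-90)
    print("t",round(o["t"],3),"p",np.round(p,4),"tilt",np.round(M[:,2],4),"jaw yaw",round(a,2),"-> shift mm",np.round(d,1),"roll",None if r is None else round(r,2),"F",np.round(o["contact_force"],1),"w",round(float(o["gripper_width"]),3),"q",np.round(o["q"],2))
E
python3 -c "
from go import *
plan([.511,.256,.231],92.4)"
```

```text
t 0.45 p [0.2615 0.6223 0.2312] tilt [-1.e-04 -1.e-04 -1.e+00] jaw yaw 67.21 -> shift mm [-3.719e+02 -2.410e+02  2.000e-01] roll -25.19 F [ 0.  -0.3 -0.2] w 1.002 q [-1.28  0.48  0.02  1.56 -0.01  1.11 -0.08]
```

>>> {"fn": "apply_moves", "kwargs": {"increments": [85,-37,-24,0,0,85,-37,-24,0,0,85,-37,-24,0,0,85,-37,-24,0,0,85,-37,-24,0,0,85,-37,-24,0,0,85,-37,-24,0,0,85,-37,-24,0,0,85,-37,-24,0,0,85,-37,-24,0,0], "squeeze": 40}}

```text
t: 1.7
eef_pos: [0.5153, 0.2517, 0.2315]
tool_rot: [0.0, 0.193, 0.981, 0.002]
contact_force: [-0.3, 0.9, 0.7]
gripper_width: 0.995
```

>>> {"fn": "apply_moves", "kwargs": {"increments": [85,0,0,0,-8,85,0,0,0,-9,85,0,0,0,-8]}}

```text
t: 2.08
eef_pos: [0.5184, 0.2463, 0.232]
tool_rot: [0.002, -0.026, 1.0, 0.002]
contact_force: [0.8, 0.5, -0.3]
gripper_width: 0.993
```

```bash
python3 -c "
from go import *
plan([.511,.256,.231],92.4)
im,d=read_camera('wrist'); cv2.imwrite('pics/w1.png',im); np.save('pics/w1_d.npy',d)
"
```

```text
t 2.075 p [0.5184 0.2463 0.232 ] tilt [ 0.0031  0.0033 -1.    ] jaw yaw 92.92 -> shift mm [ 6.9 10.1  1. ] roll 0.52 F [ 0.8  0.5 -0.3] w 0.993 q [-0.63  0.31  0.09  1.81 -0.03  1.02  1.1 ]
```

View pics/w1.png

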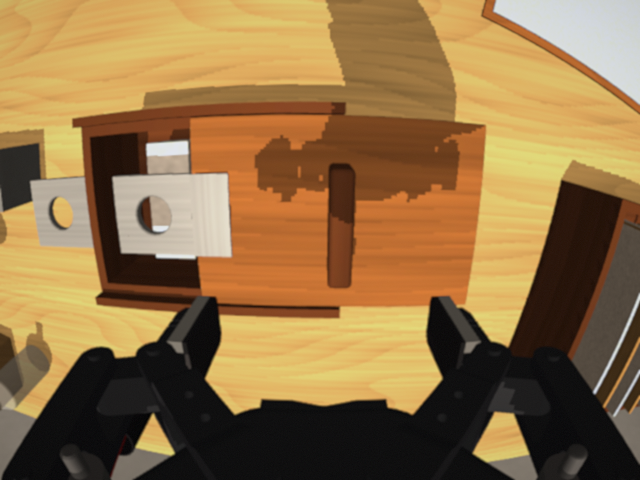

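The wrist view shows the bar at about (341,225), the tongue hole at (155,214) and the bracket hole at (62,212). I'll locate these with the fisheye model.

```bash
cat > w.py <<'E'
from go import *
k=get_calibration("wrist"); KW=np.array(k["mtx"]); TC=np.array(k["T_tool_cam"])
def rays(u,v):
    x=(np.ravel(u)-KW[0,2])/KW[0,0]; y=(np.ravel(v)-KW[1,2])/KW[1,1]; r=np.hypot(x,y)+1e-12
    return np.stack([x/r*np.sin(r),y/r*np.sin(r),np.cos(r)])   # unit rays
def wback(u,v,d,p,M):
    r=rays(u,v); r=r/r[2]*np.ravel(d); t=TC[:3,:3]@r+TC[:3,3:]; return (M@t).T+p
def wplane(uv,z,p,M):
    r=M@TC[:3,:3]@rays(*uv); C=M@TC[:3,3]+p; return (C[:,None]+r*((z-C[2])/r[2])).T
def wcloud(d,box,p,M):
    u0,v0,u1,v1=box; v,u=np.mgrid[v0:v1,u0:u1]; u=u.ravel();v=v.ravel(); dd=d[v,u]; ok=dd>0
    return wback(u[ok],v[ok],dd[ok],p,M),u[ok],v[ok]
def hole(d,box,zr,zp,p,M):
    W,u,v=wcloud(d,box,p,M); m=np.zeros((480,640),np.uint8); g=(W[:,2]>zr[0])&(W[:,2]<zr[1]); m[v[g],u[g]]=255
    cn,h=cv2.findContours(m,cv2.RETR_CCOMP,cv2.CHAIN_APPROX_NONE)
    for k,q in enumerate(cn):
        if h[0][k][3]>=0 and len(q)>25:
            P=wplane(q[:,0,:].T.astype(float),zp,p,M)[:,:2]*1000
            (c,r)=cv2.minEnclosingCircle(P.astype(np.float32)); e=cv2.fitEllipse(P.astype(np.float32))
            print("hole px",q[:,0].mean(0),"centre mm",np.round(e[0],1),"axes",np.round(e[1],1),"z",np.round(np.median(W[g][:,2]),4))
def top(d,box,zr,p,M):
    W,u,v=wcloud(d,box,p,M); Q=W[(W[:,2]>zr[0])&(W[:,2]<zr[1])]
    r=cv2.minAreaRect((Q[:,:2]*1000).astype(np.float32)); print("top",len(Q),"rect",np.round(r[0],1),np.round(r[1],1),round(r[2],1),"z",np.round(np.percentile(W[:,2],[50,95,99]),4))
E
python3 - <<'E'
from w import *
p,M,o=pose(); d=np.load("pics/w1_d.npy")
hole(d,(20,170,92,255),(.09,.107),.1,p,M)
hole(d,(105,165,240,265),(.103,.115),.11,p,M)
top(d,(315,150,370,300),(.144,.16),p,M)
E
```

```text
hole px [ 62.77333333 211.76      ] centre mm [518.9   8.8] axes [25.5 29.5] z 0.101
hole px [155.3814433  213.60824742] centre mm [514.5 114.1] axes [27.4 30.1] z 0.1114
top 3020 rect [509.2 257.2] [79.1 16.4] 2.5 z [0.1117 0.1516 0.1521]
```

>>> {"fn": "apply_moves", "kwargs": {"increments": [85,4,5,20,0.5,85,4,5,35,0,85,0,0,30,0]}}

```text
t: 2.5
eef_pos: [0.5124, 0.2579, 0.1483]
tool_rot: [0.005, -0.02, 1.0, 0.004]
contact_force: [0.0, -0.1, 0.9]
gripper_width: 0.997
```

```bash
python3 -c "
from go import *
plan([.5105,.2565,.118],92.4)"
```

```text
t 2.5 p [0.5124 0.2579 0.1483] tilt [ 0.0096  0.0078 -0.9999] jaw yaw 92.32 -> shift mm [ 2.2 -1.5 30.3] roll -0.08 F [ 0.  -0.1  0.9] w 0.997 q [-0.64  0.4   0.08  1.89 -0.04  0.84  1.08]
```

>>> {"fn": "apply_moves", "kwargs": {"increments": [85,2,-1,20,0,85,0,0,8,0,85,0,0,0,0]}}

```text
t: 2.88
eef_pos: [0.5096, 0.2568, 0.1178]
tool_rot: [0.004, -0.018, 1.0, 0.003]
contact_force: [-0.1, -0.5, -0.1]
gripper_width: 0.993
```

```bash
python3 -c "
from go import *
plan([.5105,.2565,.118],92.4)"
```

```text
t 2.875 p [0.5096 0.2568 0.1178] tilt [ 0.0069  0.006  -1.    ] jaw yaw 92.06 -> shift mm [-0.9 -0.3 -0.2] roll -0.34 F [-0.1 -0.5 -0.1] w 0.993 q [-0.63  0.44  0.08  1.92 -0.05  0.78  1.07]
```

>>> {"fn": "apply_moves", "kwargs": {"increments": [10,0,0,0,0,10,0,0,0,0,10,0,0,0,0,10,0,0,0,0,10,0,0,0,0], "squeeze": 40}}

```text
t: 3.5
eef_pos: [0.5113, 0.2577, 0.1206]
tool_rot: [0.006, -0.018, 1.0, 0.004]
contact_force: [1.4, 0.9, -2.6]
gripper_width: 0.179
```

```bash
python3 -c "
from go import *
plan([.5105,.2565,.118],92.4)"
```

```text
t 3.5 p [0.5113 0.2577 0.1206] tilt [ 0.0109  0.0084 -0.9999] jaw yaw 92.01 -> shift mm [ 0.8 -1.1  2.6] roll -0.39 F [ 1.4  0.9 -2.6] w 0.179 q [-0.64  0.43  0.08  1.92 -0.05  0.78  1.07]
```

>>> {"fn": "apply_moves", "kwargs": {"increments": [10,0,-10,0,0,10,0,-18,0,0,10,0,-18,0,0,10,0,-18,0,0,10,0,-15,0,0,10,0,-8,0,0,10,0,0,0,0]}}

```text
t: 4.38
eef_pos: [0.5147, 0.1635, 0.1206]
tool_rot: [0.006, -0.017, 1.0, 0.004]
contact_force: [-0.8, 0.0, 2.5]
gripper_width: 0.18
```

```bash
python3 -c "
from w import *
plan([.515,.152,.119],92.4)
p,M,o=pose()
im,d=read_camera('wrist'); cv2.imwrite('pics/w2.png',im); np.save('pics/w2_d.npy',d)
"
```

```text
t 4.375 p [0.5147 0.1635 0.1206] tilt [ 0.0115  0.0087 -0.9999] jaw yaw 91.92 -> shift mm [  0.1 -11.5   1.5] roll -0.48 F [-0.8  0.   2.5] w 0.18 q [-0.5   0.39  0.09  1.99 -0.06  0.75  1.23]
```

View pics/w2.png

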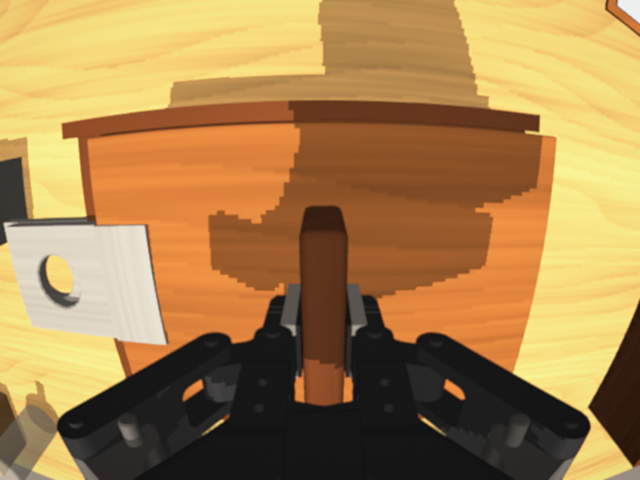

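The lid followed the grip, and the tongue hole at (60,280) is nearly over the bracket hole. About 10 mm remains, so I'll push on in small steps.

>>> {"fn": "apply_moves", "kwargs": {"increments": [10,0,-5,0,0,10,0,-3,0,0,10,0,-2,0,0]}}

```text
t: 4.8
eef_pos: [0.5149, 0.1555, 0.1206]
tool_rot: [0.006, -0.018, 1.0, 0.005]
contact_force: [-0.1, 2.0, 2.9]
gripper_width: 0.178
```

>>> {"fn": "apply_moves", "kwargs": {"increments": [10,0,-3,0,0,10,0,-3,0,0]}}

```text
t: 5.05
eef_pos: [0.5151, 0.1505, 0.1206]
tool_rot: [0.006, -0.018, 1.0, 0.006]
contact_force: [-0.3, 8.8, 0.8]
gripper_width: 0.183
```

Force is starting to rise. I'll push a bit more to confirm the stop.

>>> {"fn": "apply_moves", "kwargs": {"increments": [10,0,-3,0,0,10,0,-3,0,0]}}

```text
t: 5.3
eef_pos: [0.5151, 0.1507, 0.1206]
tool_rot: [0.007, -0.02, 1.0, 0.009]
contact_force: [-0.2, 10.6, 0.7]
gripper_width: 0.181
```

>>> {"fn": "apply_moves", "kwargs": {"increments": [10,0,-3,0,0,10,0,-3,0,0]}}

```text
t: 5.55
eef_pos: [0.5151, 0.1507, 0.1206]
tool_rot: [0.007, -0.022, 1.0, 0.013]
contact_force: [-0.8, 10.3, 0.9]
gripper_width: 0.18
```

```bash
python3 -c "
from w import *
plan([.515,.152,.119],92.4)
im,d=read_camera('wrist'); cv2.imwrite('pics/w3.png',im)
im,d=read_camera('top'); cv2.imwrite('pics/t3.png',im)
"
```

```text
t 5.55 p [0.5151 0.1507 0.1206] tilt [ 0.0137  0.0254 -0.9996] jaw yaw 92.56 -> shift mm [0.1 1.2 1.7] roll 0.16 F [-0.8 10.3  0.9] w 0.18 q [-0.46  0.38  0.08  2.01 -0.07  0.74  1.29]
```

View pics/w3.png

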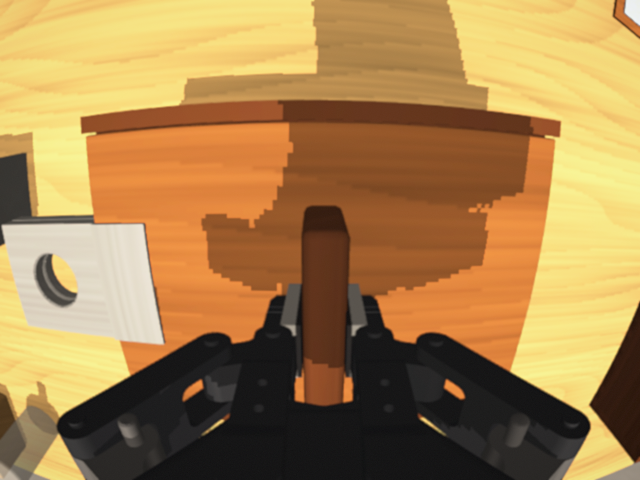

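The grip has stalled at y=0.1507 with about 10 N, and the holes look concentric at (57,278), so the lid is at its stop. I'll release, lift and verify.

>>> {"fn": "apply_moves", "kwargs": {"increments": [10,0,0,0,0,85,0,0,0,0,85,0,0,0,0,85,0,0,0,0,85,0,0,0,0,85,0,0,-30,0,85,0,0,-40,0,85,0,0,-40,0,85,0,0,0,0]}}

```text
t: 6.78
eef_pos: [0.5132, 0.1455, 0.2323]
tool_rot: [0.006, -0.021, 1.0, 0.011]
contact_force: [0.4, 0.2, -0.8]
gripper_width: 0.994
```

```bash
python3 -c "
from w import *
p,M,o=pose()
im,d=read_camera('wrist'); cv2.imwrite('pics/w4.png',im); np.save('pics/w4_d.npy',d)
plan([.4893,-.2482,.231],92.4)
for c in ('top','scene'):
    im,dd=read_camera(c); cv2.imwrite(f'pics/{c}4.png',im); np.save(f'pics/{c}4_d.npy',dd)
"
```

```text
t 6.825 p [0.512  0.1451 0.2305] tilt [ 0.0084  0.0216 -0.9997] jaw yaw 92.42 -> shift mm [  39.2 -391.9   -9.2] roll 0.02 F [ 0.5 -0.2  0.4] w 0.995 q [-0.47  0.23  0.1   1.91 -0.05  0.98  1.27]
```

View pics/w4.png

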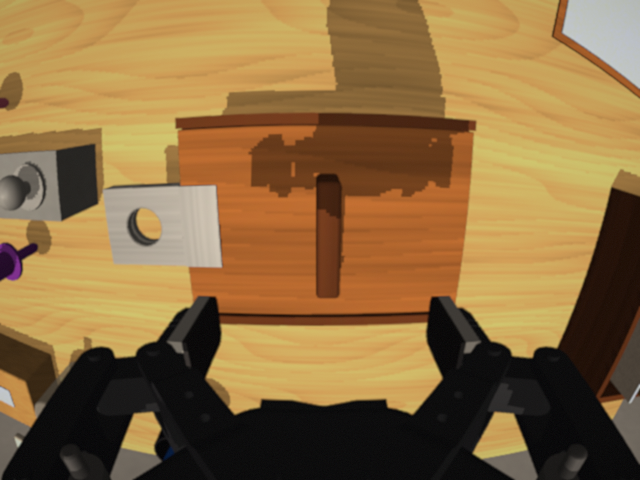

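```bash
python3 - <<'E'
from m import *
from w import *
d=np.load("pics/w4_d.npy")
# pose just before the picture was (.5132,.1455,.2323), moved ~1mm since
p=np.array([.5130,.1454,.2320]); M=pose()[1]
hole(d,(100,170,225,275),(.100,.118),.11,p,M)
top(d,(300,165,360,305),(.142,.16),p,M)
for c,b,bb in (("scene",(330,225,480,290),(400,215,480,285)),("top",(235,215,310,275),(190,205,250,280))):
    d=np.load(f"pics/{c}4_d.npy"); W,u,v=cloud(c,d,None,b); m=np.zeros((480,640),np.uint8)
    g=(W[:,2]>.104)&(W[:,2]<.116); m[v[g],u[g]]=255
    cn,h=cv2.findContours(m,cv2.RETR_CCOMP,cv2.CHAIN_APPROX_NONE)
    for k,q in enumerate(cn):
        if h[0][k][3]>=0 and len(q)>15:
            P=np.array([onplane(c,x,.11)[:2] for x in q[:,0]])*1000; e=cv2.fitEllipse(P.astype(np.float32)); print(c,"hole",q[:,0].mean(0),np.round(e[0],1),np.round(e[1],1))
    W,u,v=cloud(c,d,None,bb); Q=W[(W[:,2]>.143)&(W[:,2]<.16)]
    if len(Q)>20: r=cv2.minAreaRect((Q[:,:2]*1000).astype(np.float32)); print(c,"bar",len(Q),np.round(r[0],1),np.round(r[1],1),round(r[2],1))
a=cv2.imread("pics/top4.png")[190:300,80:330]; b=cv2.imread("pics/scene4.png")[200:350,320:580]
cv2.imwrite("pics/crop4.png",np.vstack([cv2.resize(a,(700,308),interpolation=cv2.INTER_CUBIC),cv2.resize(b,(700,290)[:2],interpolation=cv2.INTER_CUBIC)]))
E
```

```text
hole px [145.5631068  225.50485437] centre mm [516.5   7.8] axes [25.7 29.7] z 0.1114
top 2919 rect [512.2 150.5] [78.8 16. ] 2.1 z [0.1112 0.1512 0.1519]
scene hole [367.59574468 250.91489362] [523.4   6.4] [28.4 30.3]
scene bar 432 [515.5 150.8] [81.5 16.4] 2.5
top hole [283.97916667 241.08333333] [519.    3.2] [31.7 32.4]
top bar 181 [513.9 147.7] [78.7 15.3] 2.9
```

View pics/crop4.png

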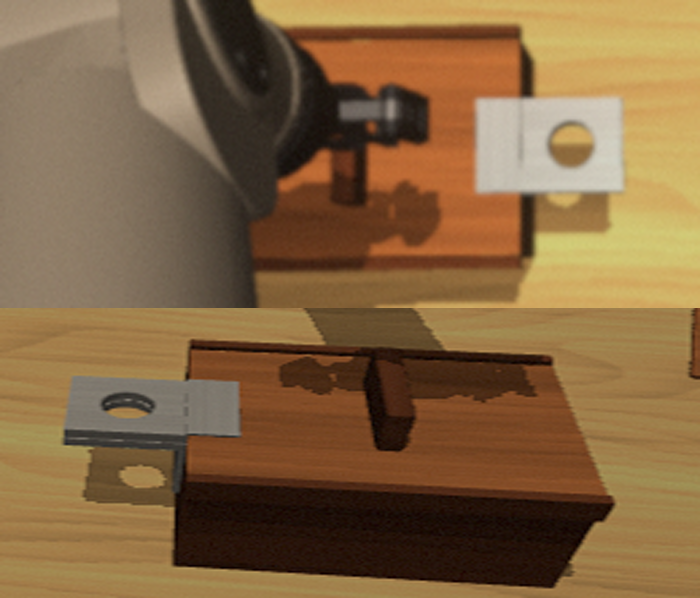

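The wrist picture and the crops show the lid shut. The tongue hole is where the bracket hole was: scene (523.4,6.4) against (523.5,6.6) mm, top (519.0,3.2) against (519.0,3.1) mm. I'll go past the hole towards the pin, measuring the hole from above on the way.

```bash
python3 -c "
from go import *
plan([.505,.006,.232],90)
plan([.47,-.248,.232],90)
"
```

```text
t 6.925 p [0.5107 0.1448 0.2284] tilt [ 0.0045  0.02   -0.9998] jaw yaw 92.43 -> shift mm [  11.5 -138.3   -6.4] roll 2.43 F [-0.6  0.2 -0.4] w 0.997 q [-0.47  0.24  0.1   1.92 -0.05  0.98  1.27]
t 6.925 p [0.5107 0.1448 0.2284] tilt [ 0.0045  0.02   -0.9998] jaw yaw 92.43 -> shift mm [  57.2 -390.5  -11.7] roll 2.43 F [-0.6  0.2 -0.4] w 0.997 q [-0.47  0.24  0.1   1.92 -0.05  0.98  1.27]
```

>>> {"fn": "apply_moves", "kwargs": {"increments": [60,2,-20,-1,0,60,2,-35,-2,0,60,2,-35,-2,0,60,2,-30,-1,0,60,2,-16,-1,0,60,0,0,0,0]}}

```text
t: 7.68
eef_pos: [0.5015, -0.0024, 0.2269]
tool_rot: [-0.003, -0.02, 1.0, 0.008]
contact_force: [0.2, 1.3, 0.4]
gripper_width: 0.702
```

```bash
python3 - <<'E'
from w import *
p,M,o=pose()
im,d=read_camera('wrist'); cv2.imwrite('pics/w5.png',im); np.save('pics/w5_d.npy',d); p2=pose()[0]
print(np.round(p2-p,4))
hole(d,(200,60,560,330),(.100,.118),.11,(p),M)
plan([.47,-.248,.232],90)
E
```

```text
[ 0.0001  0.001  -0.    ]
hole px [329.7768595  250.66115702] centre mm [516.8   5.4] axes [27.9 30.4] z 0.1111
hole px [521.00729927 258.68978102] centre mm [522.9 167.8] axes [ 44.8 117.5] z 0.1111
t 7.725 p [ 0.5016 -0.0014  0.2269] tilt [-0.007   0.0159 -0.9998] jaw yaw 92.32 -> shift mm [  41.6 -245.    -8.8] roll 2.32 F [-1.5 -0.6  0.6] w 0.703 q [-0.27  0.2   0.19  1.97 -0.06  0.98  1.56]
```

View pics/w5.png

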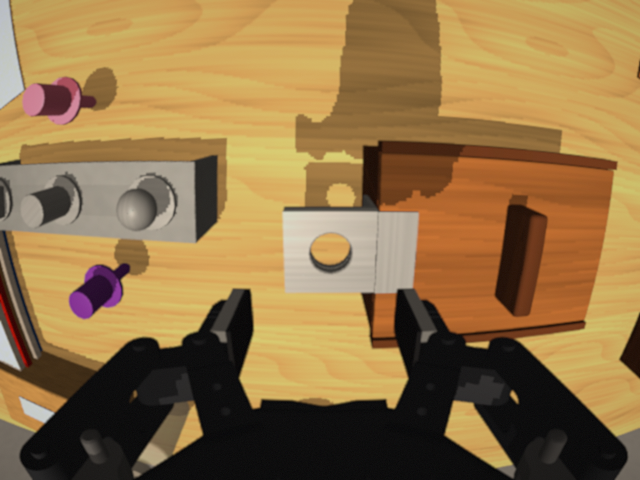

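>>> {"fn": "apply_moves", "kwargs": {"increments": [60,2,-25,-2,1,60,2,-40,-2,1,60,3,-40,-2,1,60,3,-40,-1,1,60,3,-40,-1,0,60,3,-30,0,0,60,3,-17,0,0,60,0,0,0,0]}}

```text
t: 8.72
eef_pos: [0.4825, -0.2398, 0.2314]
tool_rot: [-0.003, 0.012, 1.0, 0.008]
contact_force: [-0.7, 0.5, -0.2]
gripper_width: 0.702
```

```bash
python3 - <<'E'
from w import *
p,M,o=pose()
im,d=read_camera('wrist'); cv2.imwrite('pics/w6.png',im); np.save('pics/w6_d.npy',d); p2=pose()[0]
print(np.round(p2-p,4))
plan([.4885,-.2477,.232],89)
E
```

```text
[ 0.0003  0.001  -0.    ]
t 8.775 p [ 0.4828 -0.2388  0.2314] tilt [-0.0067  0.0157 -0.9999] jaw yaw 88.7 -> shift mm [-5.8 -8.8 -0.8] roll -0.3 F [ 1.  -0.1  0.1] w 0.705 q [ 0.06  0.27  0.35  1.89 -0.12  1.02  2.01]
```

View pics/w6.png

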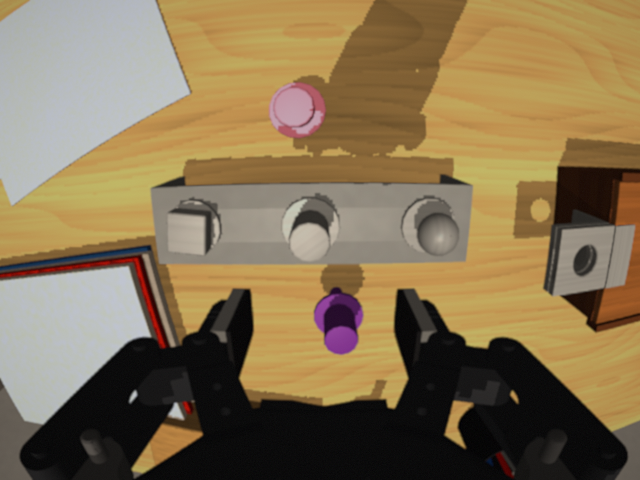

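```bash
python3 - <<'E'
from w import *
p,M,o=pose(); d=np.load('pics/w6_d.npy'); p=np.array([.4826,-.2393,.2314])
top(d,(280,190,345,268),(.120,.135),p,M)
top(d,(320,315,365,358),(.1,.115),p,M)
top(d,(160,195,225,262),(.09,.11),p,M)
E
```

```text
top 1339 rect [ 487.7 -247.9] [29.1 29. ] 23.4 z [0.0814 0.1265 0.1271]
top 869 rect [ 582.4 -224.6] [29.  29.2] 67.4 z [0.0948 0.1066 0.1071]
top 1797 rect [ 486.  -347.8] [34.6 34.4] 83.2 z [0.082  0.1026 0.1031]
```

```bash
python3 -c "
from go import *
plan([.4878,-.2479,.16],88.5)"
```

```text
t 8.775 p [ 0.4828 -0.2388  0.2314] tilt [-0.0067  0.0157 -0.9999] jaw yaw 88.7 -> shift mm [ -5.7 -10.1  71.2] roll 0.2 F [ 1.  -0.1  0.1] w 0.705 q [ 0.06  0.27  0.35  1.89 -0.12  1.02  2.01]
```

>>> {"fn": "apply_moves", "kwargs": {"increments": [60,-3,-6,18,0,60,-3,-4,30,0,60,0,0,20,0,60,0,0,0,0]}}

```text
t: 9.28
eef_pos: [0.4897, -0.2438, 0.158]
tool_rot: [-0.004, 0.008, 1.0, 0.009]
contact_force: [-0.2, 0.9, 0.2]
gripper_width: 0.702
```

```bash
python3 -c "
from w import *
plan([.4878,-.2479,.088],88.5)
p,M,o=pose()
im,d=read_camera('wrist'); cv2.imwrite('pics/w7.png',im); np.save('pics/w7_d.npy',d)
top(d,(200,150,400,400),(.120,.130),p,M)
"
```

```text
t 9.275 p [ 0.4897 -0.2438  0.158 ] tilt [-0.0078  0.0178 -0.9998] jaw yaw 89.11 -> shift mm [ 1.3 -5.3 69.9] roll 0.61 F [-0.2  0.9  0.2] w 0.702 q [ 0.1   0.37  0.32  1.94 -0.17  0.87  2.07]
top 2501 rect [ 487.9 -248.4] [29.3 29.5] 32.4 z [0.0754 0.2009 0.2366]
```

View pics/w7.png

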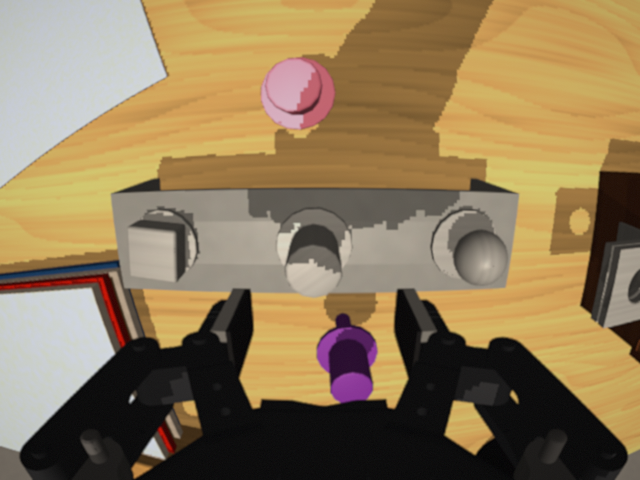

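>>> {"fn": "apply_moves", "kwargs": {"increments": [60,1,-4,20,0,60,0,-2,22,0,60,0,0,15,0,60,0,0,0,0]}}

```text
t: 9.82
eef_pos: [0.492, -0.2487, 0.1028]
tool_rot: [-0.001, 0.006, 1.0, 0.008]
contact_force: [-0.7, 0.6, -0.5]
gripper_width: 0.699
```

```bash
python3 -c "
from w import *
plan([.4878,-.2482,.088],88.5)
"
```

```text
t 9.825 p [ 0.492  -0.2487  0.1028] tilt [-0.001   0.0161 -0.9999] jaw yaw 89.29 -> shift mm [ 4.2  0.2 14.9] roll 0.79 F [-0.7  0.6 -0.5] w 0.699 q [ 0.13  0.45  0.3   1.97 -0.21  0.75  2.11]
```

>>> {"fn": "apply_moves", "kwargs": {"increments": [60,4,0,8,0,60,1,0,5,0,60,0,0,0,0]}}

```text
t: 10.2
eef_pos: [0.4877, -0.2486, 0.0906]
tool_rot: [0.001, 0.006, 1.0, 0.008]
contact_force: [0.2, 0.1, 0.4]
gripper_width: 0.701
```

```bash
python3 -c "
from w import *
plan([.4878,-.2482,.088],88.5)
p,M,o=pose()
im,d=read_camera('wrist'); cv2.imwrite('pics/w8.png',im)
"
```

```text
t 10.2 p [ 0.4877 -0.2486  0.0906] tilt [ 0.0015  0.0154 -0.9999] jaw yaw 89.3 -> shift mm [-0.1  0.4  2.7] roll 0.8 F [0.2 0.1 0.4] w 0.701 q [ 0.14  0.46  0.29  1.99 -0.22  0.72  2.12]
```

View pics/w8.png

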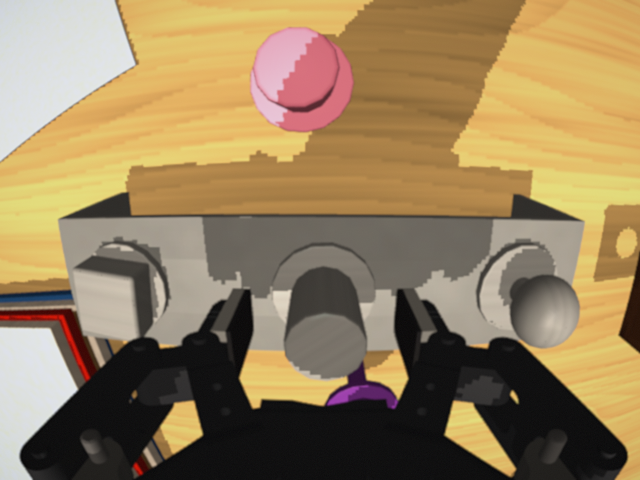

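The pin head at (325,350) is centred between the open fingers. Closing.

>>> {"fn": "apply_moves", "kwargs": {"increments": [60,0,0,2,0,20,0,0,0,0,20,0,0,0,0,20,0,0,0,0,20,0,0,0,0], "squeeze": 60}}

```text
t: 10.88
eef_pos: [0.4884, -0.2488, 0.0895]
tool_rot: [0.001, 0.006, 1.0, 0.008]
contact_force: [0.3, -0.3, -0.3]
gripper_width: 0.335
```

```bash
python3 -c "
from w import *
plan([.4878,-.2482,.2],88.5)
p,M,o=pose()
im,d=read_camera('wrist'); cv2.imwrite('pics/w9.png',im)
"
```

```text
t 10.875 p [ 0.4884 -0.2488  0.0895] tilt [ 0.003   0.015  -0.9999] jaw yaw 89.31 -> shift mm [   0.3    2.3 -110.5] roll 0.81 F [ 0.3 -0.3 -0.3] w 0.335 q [ 0.14  0.47  0.29  1.99 -0.22  0.72  2.13]
```

View pics/w9.png

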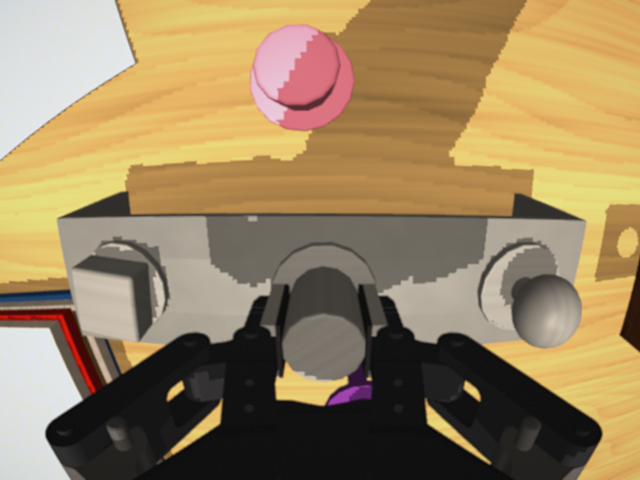

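The head is held (opening about 29 mm). Lifting 125 mm straight up.

>>> {"fn": "apply_moves", "kwargs": {"increments": [20,0,0,0,0,20,0,0,-8,0,20,0,1,-20,0,20,0,0,-25,0,20,0,0,-28,0,20,0,0,-28,0,20,0,0,-16,0,20,0,0,0,0]}}

```text
t: 11.92
eef_pos: [0.4863, -0.2492, 0.2183]
tool_rot: [-0.0, 0.006, 1.0, 0.008]
contact_force: [0.3, 0.8, -3.0]
gripper_width: 0.34
```

```bash
python3 -c "
from w import *
plan([.5195,.0055,.215],92)
p,M,o=pose()
im,d=read_camera('wrist'); cv2.imwrite('pics/w10.png',im)
im,d=read_camera('scene'); cv2.imwrite('pics/s10.png',im);np.save('pics/s10_d.npy',d)
"
```

```text
t 11.925 p [ 0.4863 -0.2492  0.2183] tilt [-8.000e-04  1.620e-02 -9.999e-01] jaw yaw 89.28 -> shift mm [-30.1 255.    7.4] roll -2.72 F [ 0.3  0.8 -3. ] w 0.34 q [ 0.08  0.29  0.35  1.89 -0.13  0.99  2.05]
```

View pics/s10.png

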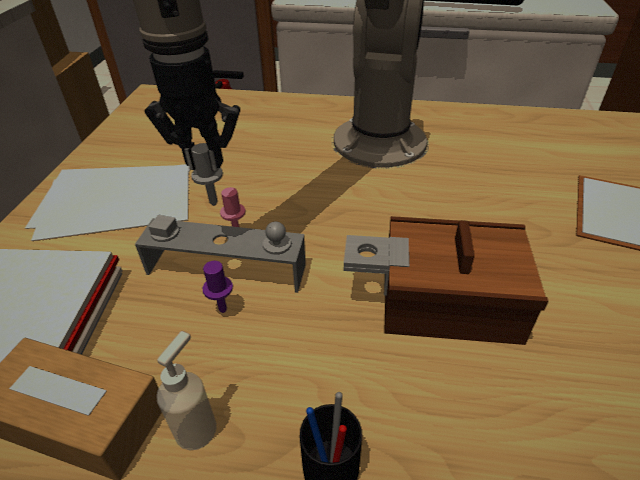

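The pin hangs upright in the gripper at (207,175), its rack hole at (220,240) is empty, and the other pins are untouched. I'll carry it over the tongue hole.

>>> {"fn": "apply_moves", "kwargs": {"increments": [20,-2,15,-1,0,20,-4,30,-1,0,20,-4,35,-1,0,20,-4,40,-1,0,20,-4,40,-1,0,20,-4,40,0,0,20,-4,30,0,0,20,-3,15,0,0,20,0,0,0,0]}}

```text
t: 13.15
eef_pos: [0.5129, 0.0121, 0.2179]
tool_rot: [-0.01, 0.004, 1.0, 0.01]
contact_force: [-0.4, -0.6, -2.1]
gripper_width: 0.332
```

```bash
python3 -c "
from w import *
plan([.5195,.0055,.205],90)
p,M,o=pose()
im,d=read_camera('wrist'); cv2.imwrite('pics/w11.png',im)
for c in ('scene','top'):
    im,d=read_camera(c); cv2.imwrite(f'pics/{c}11.png',im);np.save(f'pics/{c}11_d.npy',d)
"
```

```text
t 13.15 p [0.5129 0.0121 0.2179] tilt [-0.0193  0.0191 -0.9996] jaw yaw 89.56 -> shift mm [-6.9 -6.8 12.6] roll -0.44 F [-0.4 -0.6 -2.1] w 0.332 q [-0.31  0.24  0.21  1.95 -0.08  0.98  1.5 ]
```

View pics/w11.png

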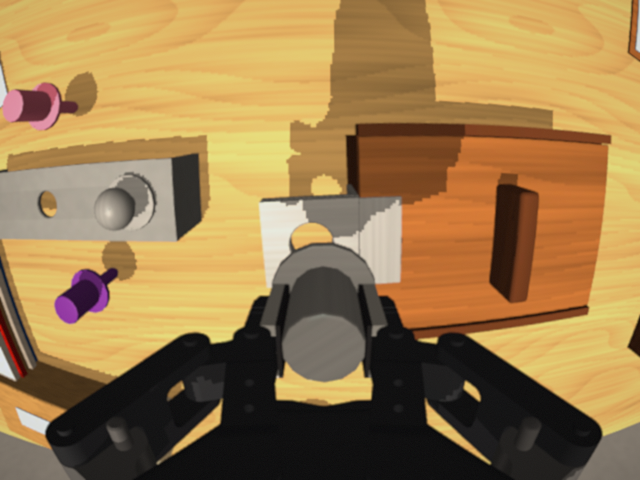

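>>> {"fn": "apply_moves", "kwargs": {"increments": [20,-4,-4,0,0,20,-4,-4,5,0,20,0,0,3,0,20,0,0,0,0]}}

```text
t: 13.8
eef_pos: [0.521, -0.0028, 0.2092]
tool_rot: [-0.009, 0.009, 1.0, 0.009]
contact_force: [-0.2, -0.3, -2.1]
gripper_width: 0.337
```

```bash
python3 -c "
from w import *
plan([.5205,.0045,.195],90)
p,M,o=pose()
im,d=read_camera('wrist'); cv2.imwrite('pics/w12.png',im)
for c in ('scene','top'):
    im,d=read_camera(c); cv2.imwrite(f'pics/{c}12.png',im);np.save(f'pics/{c}12_d.npy',d)
tip=p+M[:,2]*(.0695); print('tip',tip)
a=cv2.imread('pics/scene12.png')[130:310,280:500]; b=cv2.imread('pics/top12.png')[190:300,200:340]
cv2.imwrite('pics/crop12.png',np.hstack([cv2.resize(a,(440,360)),cv2.resize(b,(350,360))]))
print(proj('scene',[tip,p,[.5195,.0055,.11]]),proj('top',[tip,[.5195,.0055,.11]]))
"
```

```text
t 13.8 p [ 0.521  -0.0028  0.2092] tilt [-0.0188  0.0175 -0.9997] jaw yaw 88.98 -> shift mm [ 0.3  7.  14.4] roll -1.02 F [-0.2 -0.3 -2.1] w 0.337 q [-0.28  0.26  0.21  1.94 -0.09  0.96  1.53]
tip [ 0.51966873 -0.0015579   0.13975019]
[[363.19662887 234.54910209]
 [364.378703   198.52631229]
 [366.88082443 249.13239321]] [[285.48479392 239.35987265]
 [282.75942596 240.86430623]]
```

View pics/crop12.png

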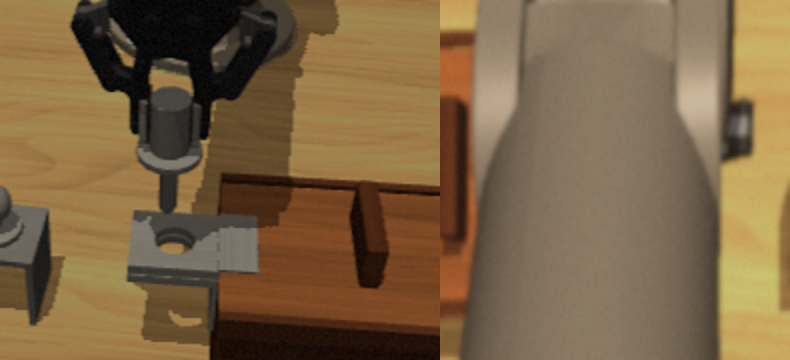

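>>> {"fn": "apply_moves", "kwargs": {"increments": [20,0,4,4,0,20,0,2,4,0,20,0,0,3,0,20,0,0,0,0]}}

```text
t: 14.45
eef_pos: [0.5209, 0.005, 0.198]
tool_rot: [-0.009, 0.008, 1.0, 0.009]
contact_force: [-0.0, -0.5, -2.1]
gripper_width: 0.333
```

```bash
python3 -c "
from w import *
plan([.5215,.0045,.185],90)
p,M,o=pose()
im,d=read_camera('wrist'); cv2.imwrite('pics/w13.png',im)
im,d=read_camera('scene'); cv2.imwrite('pics/scene13.png',im)
tip=p+M[:,2]*(.0695); print('tip',tip)
a=cv2.imread('pics/scene13.png')[170:290,310:460]
cv2.imwrite('pics/crop13.png',cv2.resize(a,None,fx=5,fy=5,interpolation=cv2.INTER_CUBIC))
print(proj('scene',[tip]))
"
```

```text
t 14.45 p [0.5209 0.005  0.198 ] tilt [-0.0181  0.018  -0.9997] jaw yaw 89.09 -> shift mm [-0.8 -0.7 13. ] roll -0.91 F [-0.  -0.5 -2.1] w 0.333 q [-0.29  0.27  0.21  1.96 -0.09  0.94  1.52]
tip [0.5196601  0.00627446 0.12851412]
[[367.95932492 240.47323138]]
```

View pics/crop13.png

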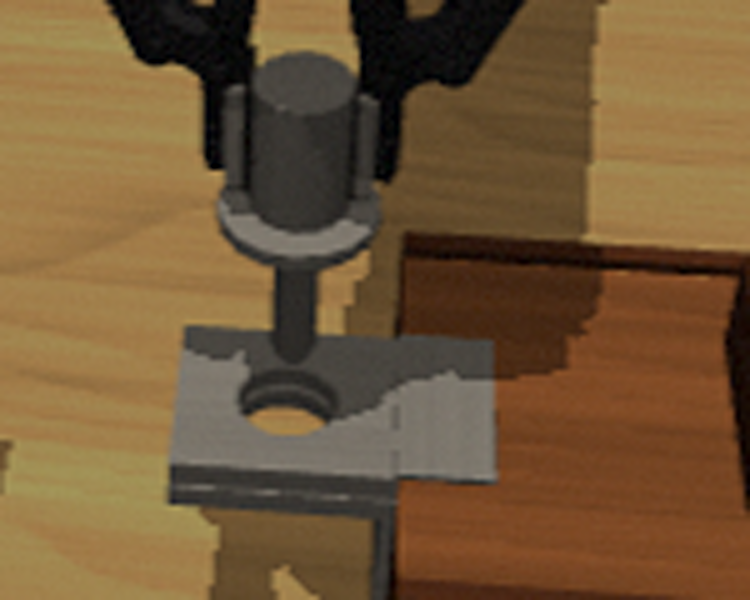

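The tip, at crop (293,360), is heading for the hole centre at (288,404), about 2 mm off at most against 8.5 mm of clearance. Lowering.

>>> {"fn": "apply_moves", "kwargs": {"increments": [20,0,-1.5,5,0,20,0,-0.5,8,0,20,0,0,8,0,20,0,0,5,0,20,0,0,0,0]}}

```text
t: 15.18
eef_pos: [0.5204, 0.003, 0.1701]
tool_rot: [-0.009, 0.008, 1.0, 0.009]
contact_force: [-0.2, 0.3, -2.6]
gripper_width: 0.334
```

```bash
python3 -c "
from w import *
plan([.5205,.0050,.1345],90)
p,M,o=pose()
im,d=read_camera('scene'); cv2.imwrite('pics/scene14.png',im)
a=im[170:290,310:460]
cv2.imwrite('pics/crop14.png',cv2.resize(a,None,fx=5,fy=5,interpolation=cv2.INTER_CUBIC))
"
```

```text
t 15.175 p [0.5204 0.003  0.1701] tilt [-0.0182  0.0179 -0.9997] jaw yaw 89.06 -> shift mm [-0.7  1.3 35.6] roll -0.94 F [-0.2  0.3 -2.6] w 0.334 q [-0.28  0.31  0.2   1.98 -0.11  0.88  1.54]
```

View pics/crop14.png

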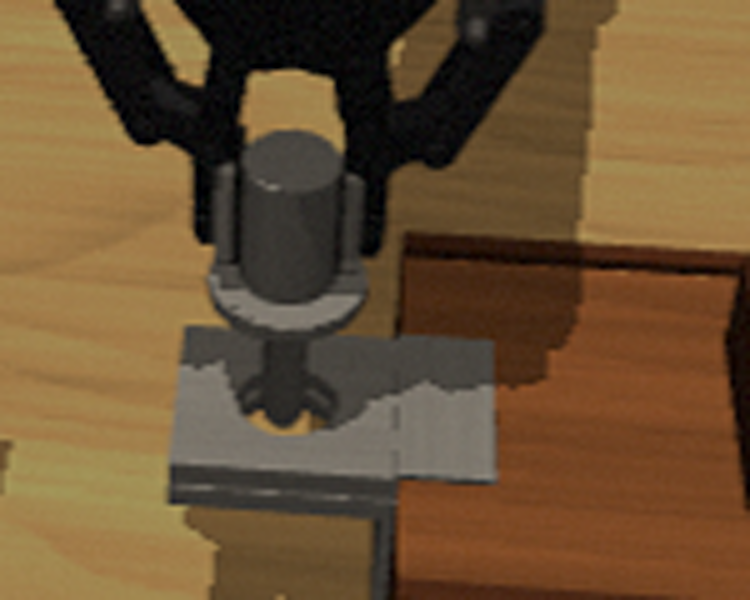

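The tip is inside the hole, at crop (284,415) against the hole at about (288,404). Continuing down.

>>> {"fn": "apply_moves", "kwargs": {"increments": [20,0,0.5,5,0,20,0,0,8,0,20,0,0,8,0,20,0,0,8,0,20,0,0,4,0,20,0,0,0,0]}}

```text
t: 15.98
eef_pos: [0.5201, 0.0043, 0.135]
tool_rot: [-0.009, 0.008, 1.0, 0.009]
contact_force: [-0.5, -0.2, -2.0]
gripper_width: 0.34
```

```bash
python3 -c "
from w import *
plan([.5205,.0050,.1245],90)
p,M,o=pose()
im,d=read_camera('scene'); cv2.imwrite('pics/scene15.png',im)
a=im[170:290,310:460]
cv2.imwrite('pics/crop15.png',cv2.resize(a,None,fx=5,fy=5,interpolation=cv2.INTER_CUBIC))
"
```

```text
t 15.975 p [0.5201 0.0043 0.135 ] tilt [-0.0176  0.018  -0.9997] jaw yaw 89.07 -> shift mm [-0.6  0.5 10.5] roll -0.93 F [-0.5 -0.2 -2. ] w 0.34 q [-0.27  0.36  0.19  2.01 -0.12  0.8   1.55]
```

View pics/crop15.png

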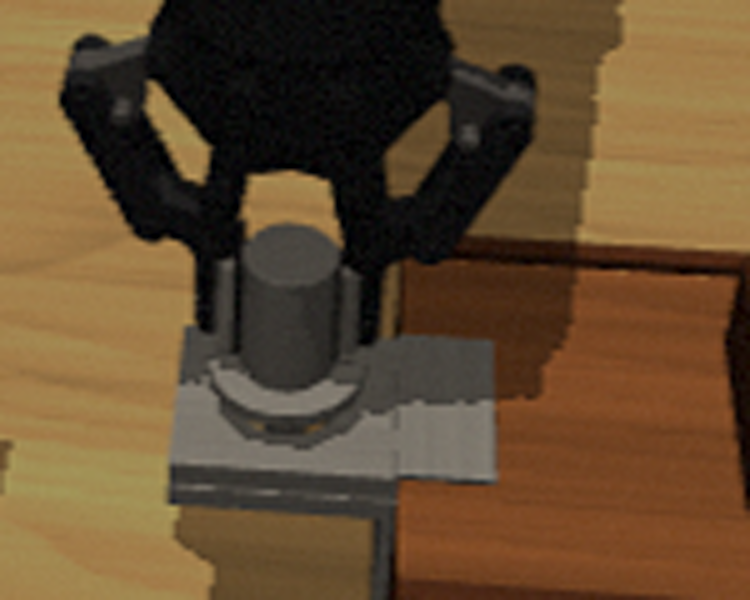

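The shank is in and the collar is about 10 mm above the tongue. I'll go down gently until contact.

>>> {"fn": "apply_moves", "kwargs": {"increments": [20,0,0,4,0,20,0,0,3,0,20,0,0,1,0]}}

```text
t: 16.4
eef_pos: [0.5206, 0.0045, 0.1273]
tool_rot: [-0.008, 0.008, 1.0, 0.009]
contact_force: [0.4, -0.8, -1.8]
gripper_width: 0.332
```

>>> {"fn": "apply_moves", "kwargs": {"increments": [20,0,0,1.5,0,20,0,0,1,0]}}

```text
t: 16.65
eef_pos: [0.5206, 0.0046, 0.1247]
tool_rot: [-0.008, 0.008, 1.0, 0.009]
contact_force: [-0.3, 0.3, 0.4]
gripper_width: 0.337
```

>>> {"fn": "apply_moves", "kwargs": {"increments": [20,0,0,1,0,20,0,0,0.5,0]}}

```text
t: 16.9
eef_pos: [0.5207, 0.0046, 0.1246]
tool_rot: [-0.008, 0.008, 1.0, 0.009]
contact_force: [-1.9, -0.0, 3.3]
gripper_width: 0.333
```

```bash
python3 -c "
from w import *
plan([.5205,.0050,.1245],90)
im,d=read_camera('scene'); cv2.imwrite('pics/scene16.png',im)
a=im[170:290,310:460]
cv2.imwrite('pics/crop16.png',cv2.resize(a,None,fx=5,fy=5,interpolation=cv2.INTER_CUBIC))
"
```

```text
t 16.9 p [0.5207 0.0046 0.1246] tilt [-0.0158  0.0188 -0.9997] jaw yaw 89.05 -> shift mm [0.2 0.4 0.2] roll -0.95 F [-1.9 -0.   3.3] w 0.333 q [-0.27  0.37  0.19  2.02 -0.13  0.78  1.55]
```

View pics/crop16.png

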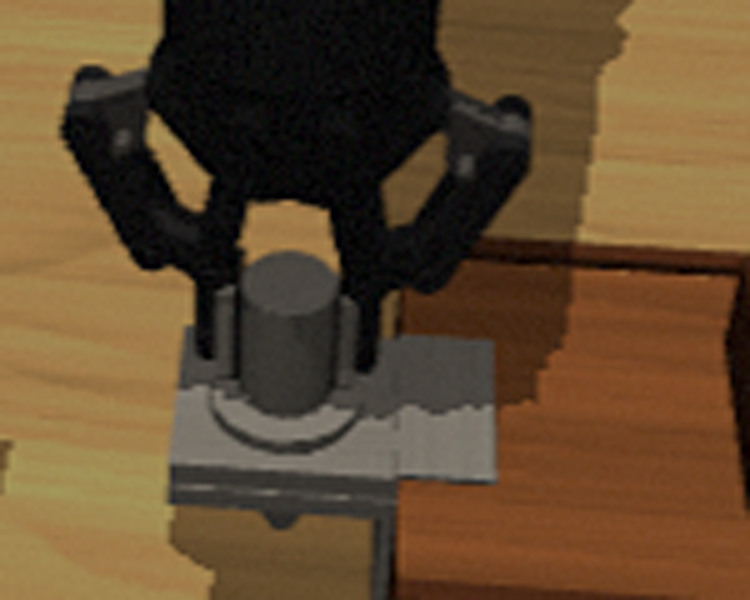

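The collar rests on the tongue: TCP z is 0.1246, as predicted, with about 5 N of load change, and the tip shows below the bracket at crop (280,520). Releasing and backing off upward.

>>> {"fn": "apply_moves", "kwargs": {"increments": [20,0,0,0,0,60,0,0,0,0,60,0,0,0,0,60,0,0,0,0,60,0,0,0,0,60,0,0,-5,0,60,0,0,-15,0,60,0,0,-30,0,60,0,0,-35,0,60,0,0,-25,0,60,0,0,0,0,60,0,0,0,0]}}

```text
t: 18.45
eef_pos: [0.5236, 0.0022, 0.2426]
tool_rot: [-0.005, 0.008, 1.0, 0.01]
contact_force: [0.7, 0.4, -0.9]
gripper_width: 0.705
```

>>> {"fn": "apply_moves", "kwargs": {"increments": [60,20,0,-10,0,60,40,0,-10,0,60,40,0,0,0,60,0,0,0,0,60,0,0,0,0]}}

```text
t: 19.08
eef_pos: [0.4191, 0.0034, 0.2602]
tool_rot: [-0.009, 0.008, 1.0, 0.009]
contact_force: [0.7, 0.4, 0.2]
gripper_width: 0.702
```

```bash
python3 - <<'E'
from w import *
from m import *
p,M,o=pose(); plan([.5205,.0050,.1245],90)
im,d=read_camera('wrist'); cv2.imwrite('pics/w17.png',im); np.save('pics/w17_d.npy',d)
for c in ('scene','top'):
    im2,dd=read_camera(c); cv2.imwrite(f'pics/{c}17.png',im2)
    b=(330,200,410,285) if c=='scene' else (260,215,310,265)
    W,u,v=cloud(c,dd,None,b); Q=W[(W[:,2]>.153)&(W[:,2]<.17)]
    if len(Q)>20: r=cv2.minAreaRect((Q[:,:2]*1000).astype(np.float32)); print(c,'pin',len(Q),np.round(r[0],1),np.round(r[1],1),'z',np.round(np.median(Q[:,2]),4))
    b=(400,215,480,285) if c=='scene' else (190,205,250,280)
    W,u,v=cloud(c,dd,None,b); Q=W[(W[:,2]>.143)&(W[:,2]<.16)]
    if len(Q)>20: r=cv2.minAreaRect((Q[:,:2]*1000).astype(np.float32)); print(c,'bar',len(Q),np.round(r[0],1),np.round(r[1],1))
E
```

```text
t 19.075 p [0.4191 0.0034 0.2602] tilt [-0.0179  0.0174 -0.9997] jaw yaw 89.04 -> shift mm [-103.8    1.   133.9] roll -0.96 F [0.7 0.4 0.2] w 0.702 q [-0.34  0.02  0.2   2.09 -0.03  1.05  1.43]
scene pin 258 [522.5   5.7] [29.2 28.3] z 0.1594
scene bar 435 [515.3 150.9] [81.4 16.1]
top pin 176 [523.2   3.5] [23.  28.8] z 0.1592
top bar 280 [524.8 147.9] [57.  15.7]
```

View pics/scene17.png

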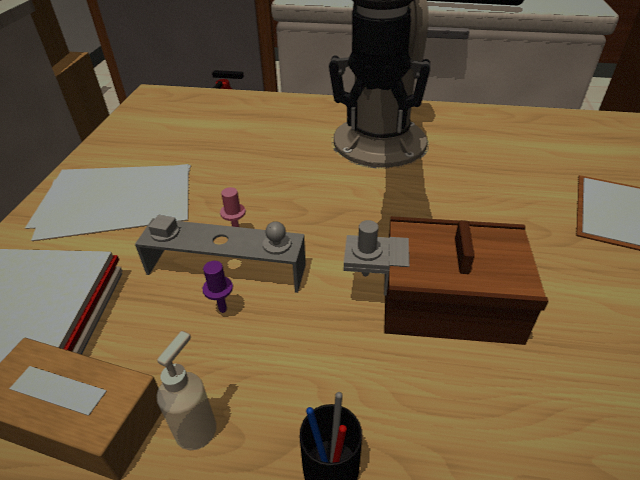

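View pics/w17.png

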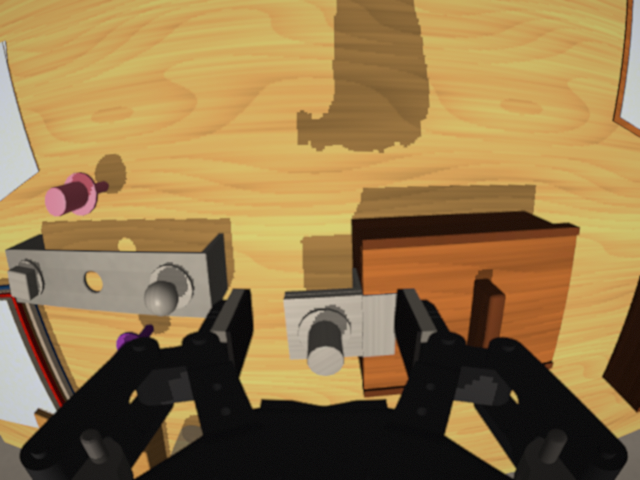

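The scene picture shows the pin standing at (368,238) through the shut tongue, with its tip below at (366,273), the gripper clear, and the other pins in place. Handing in.

```bash
python3 -c "
from station import *
print(hand_in())"
```

```text
the job is handed in; nothing more can be done
None
```

I slid the lid fully shut, then took the grey cylinder-headed pin from the middle rack hole and lowered it through both holes. I released it standing on its collar and handed the job in at about 19 s of the 51 s allowed.

- **Lid:** I dragged it by its grip bar until it stalled at its stop with about 10 N. The tongue hole then lay where the bracket hole had been, to within 0.3 mm in both the scene and top pictures. After I released the pin, the scene camera saw the bar within 0.2 mm of where it was. The top camera saw only part of the bar.
- **Pin:** the top of its head measured 159.2 to 159.4 mm, against 160 mm expected when seated. The tip shows below the bracket and the gripper is clear.
- **Other pins:** the ball and square pins and the pink and purple look-alikes were left untouched.
- **Disagreements:** the two fixed cameras differed by about 3 to 5 mm, well inside the 8.5 mm clearance in the hole. The tool also picked up a tilt of about 1.5° while pushing the lid, which I could not correct with the moves available and which did no harm.

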